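# Hang the paint caddy on the spring balancer arm

## Task

Pick up the paint caddy by its grip tab, pass its eye over the upturned hook of the spring-balanced arm and rest it in the hook. Keep hold and ease it down slowly (no faster than about 5 cm/s) as the arm sinks, without forcing the arm onto its lower stop, and let go only once the arm carries the caddy's whole weight, so that it neither drops nor springs up. Leave the caddy hanging upright and still, and the other things on the table undisturbed.

Things in the scene. Friction and masses are not known exactly. Their poses are not given: they have to be found in the camera images.
- caddy: paint caddy, 0.3 to 0.95 kg (unknown, centred low): aluminium tray 84 (x) x 94 (y) x 26 mm with a paint pot fixed in it, a wire bail, an upright wire eye on the bail and a black grip tab on top; 162 mm high. Origin: centre of its underside, z up. Eye and bail lie in its y-z plane; the hook passes through the eye along its x. Same when turned by half a turn
- caddy_eye (a point): middle of the underside of the eye's top bar, 118 mm above the caddy's underside; the eye is of 6 mm wire, its opening 36 mm wide (y) and 48 mm high (from 70 to 118 mm above the underside)
- caddy_grip (a point): point to grip on the black grip tab, 145 mm above the caddy's underside (27 mm above point caddy_eye); the tab is 16 mm (x) by 20 mm (y), from 124 to 162 mm above the underside
- balancer: fixed stand: steel plate 120 x 120 x 10 mm, aluminium column of 24 mm diameter. Origin under the plate's centre. The spring arm points along its own -x. While the caddy is held, the hand and not the weight sets how far the arm sinks, so its angle does not show when it carries the weight; the force on the wrist does
- pivot (a point): centre of the balanced arm's horizontal hinge, whose axis runs along the stand's y, 225 mm above the table
- hook_seat (a point): bottom of the hook's valley (upper side of the wire), where the eye's top bar rests, 199 mm from the pivot; moves with the arm on an arc. The hook is 8 mm steel wire: a valley 24 mm deep, 13 mm wide at its flat bottom, 36 mm at its top, between a hump on the pivot side and the upturned outer tip, whose end stands about 30 mm above the seat (arm empty) and some 15 mm farther out
- boom (a joint): spring arm's angle, rad: 0 = upper stop, where it stands empty, rising 0.35 rad from pivot to hook; grows as the hook sinks; 0.75 = lower stop, not to be reached. Leaves 0 at about 1.3 N on the hook, then sinks about 0.075 rad (15 mm) per further newton, lightly damped; rests at about 0.1 to 0.6 by the caddy's weight. Must not move faster than 0.3 rad/s (60 mm/s at the hook)
- tape_measure: orange tape measure, 66 x 78 x 38 mm, bystander; origin at the centre of its underside
- duct_tape: roll of black tape, 59 mm across, 19 mm high, lying flat, bystander; origin at the centre of its underside
- tin_lid: round brown tin lid, 86 mm across, 10 mm high, lying on the table, bystander; origin at the centre of its underside

How it is judged:
On the way, in this order (a step that is already met when the one before it is completed fails the run):
1. the caddy is held and lifted clear of the table (height (world z) of caddy above 0.04 m and contact force between the fingers and caddy above 0.5 N), for 0.2 s.
2. the eye rests in the hook and loads the arm while the caddy is still held (distance between caddy_eye and hook_seat below 0.015 m and contact force between caddy and balancer above 0.8 N and contact force between the fingers and caddy above 0.5 N), for 0.1 s.
At the end, for the whole second after the job is handed in: The caddy hangs by its eye in the hook (eye within 15 mm of the seat), upright within 0.2 rad, slower than 30 mm/s, let go, with the arm sunk under it and off both stops (distance between caddy_eye and hook_seat below 0.015 m and contact force between caddy and balancer above 1.4 N and angle between caddy's own z axis and vertical below 0.2 rad and value of joint boom between 0.05 and 0.735 rad and contact force between the fingers and caddy below 0.05 N and linear speed of caddy below 0.03 m/s); the robot touches nothing.
It fails at once if the balanced arm drops or springs faster than 0.3 rad/s (60 mm/s at the hook) (velocity of joint boom above 0.3 rad/s or velocity of joint boom below -0.3 rad/s).
It fails at once if the balanced arm is driven onto its lower stop (value of joint boom above 0.735 rad).
It fails at once if the caddy is forced against the balancer with more than 20 N (contact force between caddy and balancer above 20 N).
It fails at once if the caddy is tipped by more than 0.5 rad (angle between caddy's own z axis and vertical above 0.5 rad).
It fails at once if a bystander is moved by more than 25 mm (distance of any of tape_measure, duct_tape, tin_lid from where it was at the start of the episode above 0.025 m).
It also fails if it takes over 67 s, if anything falls off the work surface, if the arm or the gripper's body presses on something with over 40 N, if the wrist force passes 120 N, or if a joint passes its speed limit or range.

## Robot

A 6-joint arm with a two-finger parallel gripper is mounted at the origin on a cart in front of the work surface, level with it; the furniture and walls round the work are solid. World frame = base frame: x ahead of the robot, y to its left, z up, the work surface at z = 0. Lengths are in m, angles in rad, forces in N, time in s.
With the tool pointing down it reaches from about 0.3 to 0.875 m from the base axis. Payload 6.4 kg.
Tool frame: the origin (TCP) lies midway between the tips of the shut fingers; the grasp point (between the pads) lies bot.grasp_offset behind it (bot.grasp_offset is the distance from the TCP to the grasp point, in m); z points along the fingers, y is the line along which they close (so a half turn about z gives the same grasp; the last joint's range is limited). The gripper opens to 88 mm and grips with 3 to 60 N. Pads are 18 mm wide; open, the fingers measure 123 mm over their backs; the gripper's body (75 mm by 187 mm) begins 45 mm behind the grasp point.
Start: joints at [1.116, 0.181, 1.607, -0, 1.354, -0.206], TCP at [0.142, 0.557, 0.239] pointing down, gripper open.
Joint ranges: [-2.99, 2.99], [-0.89, 2.07], [0.3, 2.58], [-1.14, 4.28], [0, 2.63], [-3.12, 3.12]. Speed limits (rad/s): [2.57, 2.57, 3.01, 3.14, 3.14, 3.14].

## Interface

Orientations are given as a unit quaternion [w, x, y, z].
In Python, from plant import bot, cams, ticket gives the robot as it stands. The module is installed in compiled form; this text tells all that it offers.
- The arm moves only by the shell command python3 -m inch 'ROWS' [FORCE]. ROWS is JSON, a list of rows, each a list of 3 entries, a list of its own where there are three numbers: the turn, a rotation vector about the tool's x, y, z in rad, then the shift along the tool's x, y, z in mm, then the opening, from 0 (shut) to 1 (fully open). In form: [[[wx, wy, wz], [dx, dy, dz], claw], ...]. A call has 1 to 10 rows; each row shifts and turns the commanded pose from where the row before left it, along the tool's axes as they then stand; what a row does not reach is not made up. A row lasts 1/8 s, in which the tool goes at most 62.5 mm and 10.7 degrees, less where a joint would pass 70% of its speed; a pose out of reach is approached as far as the arm can. A call with a gripper value outside its range is refused whole. The fingers move at their own pace and stop on an object; FORCE is the grip in N (left out, the last holds). Time passes only in rows, so rows that do not move let the fingers close. It gives the time, the measured TCP pose, the force, the opening and the grip force at its end, in the units of the state.
- bot.state(): the state, without advancing time (a new reading comes with each control period).
- cams.capture(name): name is "side" or "top" or "wrist"; returns a dict with "color" (420x560x3 uint8, blue, green, red), "depth" (420x560 float32, m along the optical axis (not along the pixel's ray), 0 where there is no reading), "fovy" (degrees; the focal length in pixels is half the picture's height over the tangent of half this angle, whatever the lens; pixels are square), "cx", "cy" (the principal point, pixels), "world_from_camera" (4x4, takes a point from camera to world coordinates); the wrist camera has in their place "tool_from_camera" (4x4, takes a point from camera to tool coordinates, whose origin is the TCP and whose axes are the flange's). Camera axes: x right, y down, z forward; pixel columns grow to the right and rows downward; lengths in m; the calibration is good to about 2 mm. A picture is of the moment at which its call begins: read the wrist's pose just before it.
- ticket.sign_off(): hands the job in; it is judged then, once.
Trained networks look in a picture, given as the dict that the camera call returned (one of the last four; its "shot" number tells which), for a name from the list of things; names that differ only in an ending like _2 or _b are one class to them, and where a whole thing is asked for, a point or a joint stands for the part that bears it (a point fixed in the world has none). Each returns a list of dicts, best first, with "score" (0 to 1); they miss things now and then, are a little off and sometimes report something else, mostly with a low value. They report only what shows in the picture. A call takes as long as a camera call.
- cams.look_for(picture, target): "xyz" ([x, y, z] in m, in world coordinates, good to about 4 mm: the middle of the surface that is visible of it).
The state is a dict: "time": time; "joint_positions": joint angles; "dq": joint speeds; "tau": joint torques, N m; "eef_pos": TCP position; "orientation": TCP orientation; "force": force on the tool from outside, world axes, zero at the start; "torque": the same for the moment, N m; "opening": finger opening in m; "grasp_force": force on a finger pad.
Only numpy, scipy, OpenCV 4.12 (cv2) and the standard library are available. Lean on these libraries where they do the work, as an engineer would, in place of code of your own. Each camera call takes 0.05 s, during which the arm holds its last target. There are 200 camera calls.

## Working session

There is one attempt and no reset: what is moved stays moved. The work goes in short steps, Python scripts to look and compute and a shell command to move; the robot and the scene stay as the last step left them, time stands still between calls to the robot, and variables do not carry over. Pictures are saved under pics/ and viewed, at most 10 in all, crops included, and the job is handed in when it is done.

```bash
mkdir -p pics; python3 - <<'E'
from plant import bot,cams,ticket
import cv2,numpy as np
s=bot.state();print(s['eef_pos'],s['orientation'],s['force'],s['opening'],bot.grasp_offset,s['time'])
for n in ['top','side']:
    p=cams.capture(n);cv2.imwrite(f'pics/{n}0.png',p['color'])
    print(n,np.round(p['world_from_camera'],3).tolist(),p['fovy'])
    for t in ['caddy','caddy_eye','caddy_grip','balancer','pivot','hook_seat','tape_measure','duct_tape','tin_lid']:
        print(t,[(np.round(d['xyz'],3).tolist(),round(d['score'],2)) for d in cams.look_for(p,t)[:2]])
E
```

```text
[0.14132632 0.55680749 0.23780634] [-2.96629884e-04  1.24087630e-01  9.92270881e-01 -8.19020347e-04] [-0.3595232  -0.35611382 -0.14362508] 0.08813243917243828 0.0187 0.0
top [[-0.003, -0.983, 0.184, 0.347], [-1.0, -0.001, -0.024, 0.054], [0.024, -0.184, -0.983, 1.086], [0.0, 0.0, 0.0, 1.0]] 48.625430389038065
caddy []
caddy_eye [([0.436, 0.188, 0.003], 0.68)]
caddy_grip [([0.439, 0.183, -0.001], 0.8)]
balancer [([0.621, -0.033, 0.006], 0.55)]
pivot [([0.618, -0.034, 0.006], 0.56)]
hook_seat [([0.393, 0.054, 0.018], 0.66), ([0.558, -0.025, 0.253], 0.6)]
tape_measure [([0.575, 0.139, 0.034], 0.72)]
duct_tape [([0.398, 0.054, 0.019], 0.55)]
tin_lid [([0.409, -0.171, 0.012], 0.78)]
side [[0.973, -0.144, 0.181, 0.34], [-0.231, -0.589, 0.775, -0.722], [-0.005, -0.795, -0.606, 0.77], [0.0, 0.0, 0.0, 1.0]] 52.26285287481941
caddy [([0.44, 0.176, 0.024], 0.78)]
caddy_eye [([0.439, 0.176, 0.02], 0.97)]
caddy_grip [([0.436, 0.179, 0.024], 0.64)]
balancer [([0.623, -0.048, 0.011], 0.83)]
pivot [([0.626, -0.05, 0.016], 0.82)]
hook_seat []
tape_measure [([0.57, 0.124, 0.034], 0.93)]
duct_tape [([0.4, 0.043, 0.015], 0.75), ([0.628, -0.048, 0.017], 0.22)]
tin_lid [([0.406, -0.175, 0.003], 0.89)]
```

View pics/top0.png

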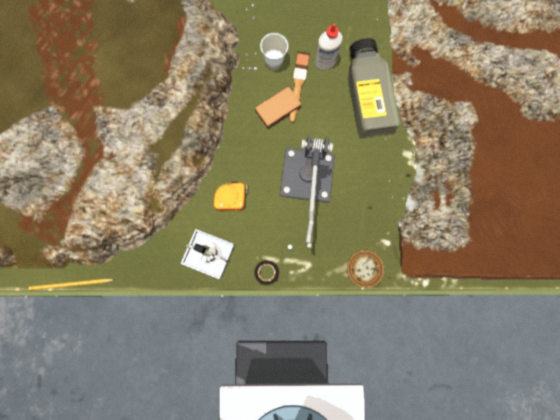

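View pics/side0.png

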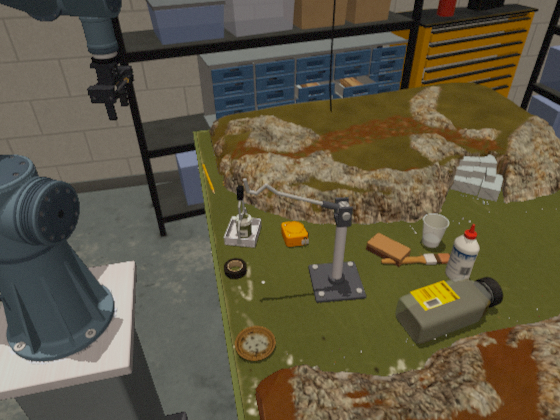

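The top view shows the caddy at about (207,252), turned some 20°. The hook end is near (310,245) and the pivot near (317,150), so the boom points at the robot. The side view shows the tab at (240,192) and the hook near (262,190). Next I'll measure both from depth.

```bash
cat > h.py <<'E'
from plant import bot,cams,ticket
import cv2,numpy as np
def cloud(p,T=None):
    d=p['depth'];h,w=d.shape;f=h/2/np.tan(np.radians(p['fovy'])/2)
    v,u=np.mgrid[:h,:w]
    P=np.stack([(u-p['cx'])/f*d,(v-p['cy'])/f*d,d],-1)
    T=p['world_from_camera'] if T is None else T
    P=P@T[:3,:3].T+T[:3,3];P[d==0]=np.nan
    return P
def box(P,lo,hi):
    m=np.all((P>lo)&(P<hi),-1);return P[m]
E
python3 - <<'E'
from h import *
for n in ['top','side']:
    p=cams.capture(n);P=cloud(p)
    q=box(P,[.37,.11,.012],[.5,.25,.04])
    r=cv2.minAreaRect((q[:,:2]*1000).astype(np.float32));print(n,'tray',len(q),r)
    q=box(P,[.37,.11,.125],[.5,.25,.19]);print('tab',len(q),q.mean(0) if len(q) else 0,np.nanmin(q,0) if len(q) else 0, q.max(0) if len(q) else 0)
    q=box(P,[.35,-.15,.2],[.72,.08,.36])
    for a in np.arange(.36,.72,.015):
        m=q[(q[:,0]>=a)&(q[:,0]<a+.015)]
        if len(m):print(round(a,3),len(m),np.round(np.median(m,0),3),np.round([m[:,1].min(),m[:,1].max(),m[:,2].min(),m[:,2].max()],3))
    q=box(P,[.5,-.15,.005],[.75,.08,.02]);print('plate',cv2.minAreaRect((q[:,:2]*1000).astype(np.float32)))
E
```

```text
top tray 282 ((440.1449890136719, 192.27481079101562), (95.26007080078125, 83.6170654296875), 68.41104125976562)
tab 100 [0.43895073 0.19044908 0.15549114] [0.43008268 0.18129653 0.12516506] [0.44940392 0.20251055 0.16432529]
0.42 22 [ 0.429 -0.013  0.314] [-0.016 -0.01   0.293  0.317]
0.435 38 [ 0.443 -0.016  0.285] [-0.02  -0.012  0.279  0.289]
0.45 45 [ 0.458 -0.018  0.288] [-0.023 -0.014  0.281  0.301]
0.465 33 [ 0.47  -0.019  0.297] [-0.023 -0.015  0.289  0.302]
0.48 32 [ 0.487 -0.021  0.283] [-0.026 -0.018  0.275  0.292]
0.495 36 [ 0.501 -0.023  0.275] [-0.027 -0.019  0.27   0.279]
0.51 36 [ 0.518 -0.025  0.27 ] [-0.029 -0.022  0.265  0.274]
0.525 30 [ 0.533 -0.028  0.263] [-0.032 -0.024  0.258  0.268]
0.54 33 [ 0.547 -0.029  0.258] [-0.033 -0.025  0.254  0.264]
0.555 30 [ 0.563 -0.031  0.252] [-0.036 -0.027  0.248  0.256]
0.57 34 [ 0.578 -0.034  0.247] [-0.04  -0.028  0.238  0.251]
0.585 59 [ 0.592 -0.035  0.244] [-0.043 -0.027  0.236  0.249]
0.6 69 [ 0.61  -0.039  0.238] [-0.057 -0.03   0.2    0.243]
0.615 245 [ 0.623 -0.038  0.233] [-0.069 -0.01   0.2    0.243]
0.63 159 [ 0.
[... 840 characters left out ...]
.27 ] [-0.032 -0.025  0.265  0.276]
0.525 30 [ 0.532 -0.03   0.265] [-0.033 -0.025  0.258  0.269]
0.54 29 [ 0.548 -0.032  0.259] [-0.036 -0.028  0.255  0.264]
0.555 27 [ 0.562 -0.033  0.253] [-0.038 -0.029  0.248  0.259]
0.57 30 [ 0.578 -0.036  0.248] [-0.041 -0.031  0.239  0.254]
0.585 52 [ 0.593 -0.04   0.244] [-0.043 -0.031  0.234  0.249]
0.6 52 [ 0.608 -0.042  0.239] [-0.048 -0.033  0.227  0.245]
0.615 253 [ 0.622 -0.056  0.23 ] [-0.072 -0.018  0.2    0.246]
0.63 159 [ 0.637 -0.06   0.235] [-0.072 -0.021  0.2    0.244]
0.645 12 [ 0.647 -0.027  0.235] [-0.059 -0.023  0.224  0.244]
plate ((620.1019287109375, -19.344467163085938), (175.11463928222656, 242.27484130859375), 84.18790435791016)
```

```bash
cat >> h.py <<'E'
from scipy.spatial.transform import Rotation as R
def delta(target,yaw_y,show=True):
    "turn (about tool) then shift in mm in turned tool axes; TCP target, tool y at yaw_y deg, z down"
    s=bot.state();q=s['orientation'];Rc=R.from_quat([q[1],q[2],q[3],q[0]])
    y=np.array([np.cos(np.radians(yaw_y)),np.sin(np.radians(yaw_y)),0]);z=np.array([0,0,-1.]);x=np.cross(y,z)
    Rt=R.from_matrix(np.stack([x,y,z],1))
    print('turn',np.round((Rc.inv()*Rt).as_rotvec(),4),'shift mm',np.round(Rt.inv().apply(np.array(target)-s['eef_pos'])*1000,1),'F',np.round(s['force'],2),'t',s['time'])
E
python3 -c "
from h import *
delta([.4405,.190,.238],68.2)"
python3 -m inch '[[[0,0,0.133],[-10,-6,0],1],[[0,0,0],[-40,-22,0],1],[[0,0,0],[-52,-29,0],1],[[0,0,0],[-52,-29,0],1],[[0,0,0],[-52,-29,0],1],[[0,0,0],[-52,-29,0],1],[[0,0,0],[-52,-29,0],1],[[0,0,0],[-52,-29,0],1],[[0,0,0],[-40,-22,0],1],[[0,0,0],[-12,-6,0],1]]' 20
python3 - <<'E'
from h import *
delta([.4405,.190,.126],68.2)
s=bot.state();T=np.eye(4);q=s['orientation'];T[:3,:3]=R.from_quat([q[1],q[2],q[3],q[0]]).as_matrix();T[:3,3]=s['eef_pos']
p=cams.capture('wrist');cv2.imwrite('pics/w1.png',p['color'])
P=cloud(p,T@p['tool_from_camera'])
for z0,z1 in [(.12,.17),(.145,.17),(.012,.04)]:
    q=box(P,[.37,.11,z0],[.52,.27,z1])
    if len(q)>3: print(z0,len(q),q.mean(0),q.min(0),q.max(0),cv2.minAreaRect((q[:,:2]*1000).astype(np.float32)))
E
```

```text
turn [-0.     -0.      0.1317] shift mm [-413.9 -230.     0.7] F [ 0.63 -1.18 -0.46] t 1.1
time: 2.35
eef_pos: [0.4426, 0.1887, 0.2389]
orientation: [0.0, 0.191, 0.982, -0.0]
force: [-0.2, -0.1, -0.6]
opening: 0.0882
grasp_force: 0.0
turn [ 0.      0.0004 -0.0048] shift mm [  2.4   0.4 112.9] F [-0.21 -0.09 -0.56] t 2.35
0.12 1075 [0.43879288 0.19280583 0.1530417 ] [0.43099481 0.17539401 0.12016914] [0.45083831 0.20886964 0.16397221] ((440.70574951171875, 192.46859741210938), (35.864585876464844, 15.66537857055664), 68.4685287475586)
0.145 814 [0.43932529 0.19255745 0.16027158] [0.43112287 0.18100069 0.14529343] [0.45083831 0.20304945 0.16397221] ((440.5836486816406, 192.12557983398438), (19.731252670288086, 15.640681266784668), 68.4685287475586)
0.012 1416 [0.43833538 0.19209191 0.02425898] [0.38531467 0.13355768 0.01204946] [0.496383   0.25013591 0.03990642] ((441.0776062011719, 191.85581970214844), (94.0087890625, 83.72071838378906), 68.36579895019531)
```

```bash
python3 -m inch '[[[0,0,-0.005],[3,2.3,15],1],[[0,0,0],[0,0,30],1],[[0,0,0],[0,0,30],1],[[0,0,0],[0,0,25],1],[[0,0,0],[0,0,12],1],[[0,0,0],[0,0,1],1],[[0,0,0],[0,0,0],1]]'
python3 -c "
from h import *
delta([.4407,.192,.126],68.4)"
python3 -m inch '[[[0,0,0],[0,0,0],1],[[0,0,0],[0,0,0],1]]' | grep force
python3 -m inch '[[[0,0,0],[0,0,0],0],[[0,0,0],[0,0,0],0],[[0,0,0],[0,0,0],0],[[0,0,0],[0,0,0],0],[[0,0,0],[0,0,0],0],[[0,0,0],[0,0,0],0]]' 25
```

```text
time: 3.28
eef_pos: [0.4396, 0.1944, 0.1264]
orientation: [0.001, 0.187, 0.982, 0.0]
force: [-1.6, 0.5, -0.2]
opening: 0.0882
grasp_force: 0.0
turn [0.0007 0.0009 0.0009] shift mm [-1.9 -1.9  0.4] F [-1.65  0.45 -0.22] t 3.275
force: [0.6, 0.1, -0.1]
grasp_force: 0.0
time: 4.28
eef_pos: [0.4393, 0.1939, 0.1257]
orientation: [-0.0, 0.187, 0.982, -0.0]
force: [0.1, 0.2, -0.4]
opening: 0.0303
grasp_force: 0.0
```

```bash
python3 -m inch '[[[0,0,0],[-1.5,-1.5,0],0],[[0,0,0],[0,0,0],0],[[0,0,0],[0,0,0],0],[[0,0,0],[0,0,0],0],[[0,0,0],[0,0,0],0],[[0,0,0],[0,0,0],0]]' 25
python3 -c "
from h import *
delta([.4407,.192,.126],68.4)"
python3 -m inch '[[[0,0,0],[0,0,0],0],[[0,0,0],[0,0,0],0]]'
```

```text
time: 5.03
eef_pos: [0.4401, 0.1919, 0.1257]
orientation: [-0.0, 0.187, 0.982, -0.0]
force: [0.9, 0.2, -0.8]
opening: 0.0198
grasp_force: 25.0
turn [-0.     -0.      0.0002] shift mm [-0.5  0.3 -0.3] F [ 0.9   0.23 -0.76] t 5.025
time: 5.28
eef_pos: [0.4401, 0.1919, 0.1257]
orientation: [-0.0, 0.187, 0.982, -0.0]
force: [1.3, 0.2, -1.7]
opening: 0.0198
grasp_force: 25.0
```

```bash
python3 -m inch '[[[0,0,0],[0,0,-6],0],[[0,0,0],[0,0,-15],0],[[0,0,0],[0,0,-25],0],[[0,0,0],[0,0,-30],0],[[0,0,0],[0,0,-35],0],[[0,0,-0.06],[0,0,-35],0],[[0,0,-0.06],[0,0,-30],0],[[0,0,-0.06],[0,0,-20],0],[[0,0,-0.057],[0,0,-8],0],[[0,0,0],[0,0,0],0]]' 30
python3 -c "
from h import *
delta([.375,-.008,.330],82.0)"

```

```text
time: 6.52
eef_pos: [0.4403, 0.192, 0.3311]
orientation: [0.001, 0.07, 0.998, 0.0]
force: [-0.5, 0.2, -4.5]
opening: 0.0196
grasp_force: 30.0
turn [ 0.0006  0.002  -0.0007] shift mm [  36.8 -207.1    1.1] F [-0.55  0.2  -4.48] t 6.525
```

```bash
python3 - <<'E'
from h import *
F=[];p=None
for i in range(8):
    F.append(bot.state()['force'].copy() if i==0 else bot.state()['force']);p=cams.capture('top' if i<7 else 'side')
print(np.round(np.array(F)[:,2],2),np.mean(F,0))
cv2.imwrite('pics/s2.png',p['color'])
E
```

```text
[-4.48 -5.48 -4.64 -4.43 -4.47 -4.82 -5.15 -4.79] [-0.18515443 -0.13178291 -4.78175864]
```

View pics/s2.png

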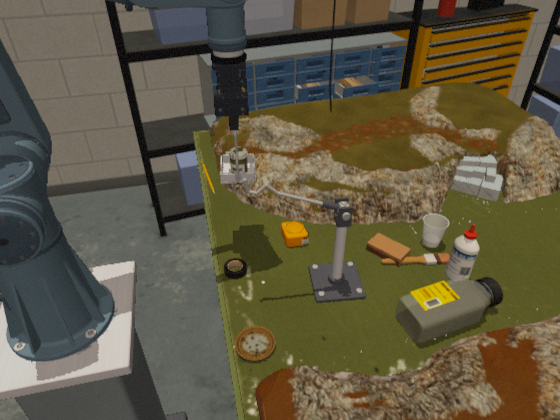

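The caddy is held upright at (238,165) and weighs about 4.5 N. I'll move it out beyond the hook tip, which is near (250,190).

```bash
python3 -m inch '[[[0,0,0],[20,-8,0],0],[[0,0,0],[17,-20,1],0],[[0,0,0],[0,-30,0],0],[[0,0,0],[0,-32,0],0],[[0,0,0],[0,-32,0],0],[[0,0,0],[0,-32,0],0],[[0,0,0],[0,-28,0],0],[[0,0,0],[0,-17,0],0],[[0,0,0],[0,-8,0],0],[[0,0,0],[0,0,0],0]]'
python3 - <<'E'
from h import *
delta([.375,-.008,.330],82.0)
for n in ['top','side']:
    p=cams.capture(n);P=cloud(p)
    q=box(P,[.33,-.08,.19],[.42,.06,.24]);print(n,'tray',len(q),cv2.minAreaRect((q[:,:2]*1000).astype(np.float32)),q.max(0),q.min(0))
    q=box(P,[.421,-.06,.26],[.52,.04,.33])
    # along-boom coordinate from seat guess
    u=np.array([.990,-.139]);a=(q[:,:2]-[.444,-.018])@u*1000;l=(q[:,:2]-[.444,-.018])@[.139,.99]*1000
    for k in range(-24,44,4):
        m=(a>=k)&(a<k+4)
        if m.any():print(k,m.sum(),np.round([np.median(l[m]),q[m,2].min()*1000,np.median(q[m,2])*1000,q[m,2].max()*1000],1))
    c=p['color'][120:260,170:330] if n=='side' else p['color'][180:300,230:360]
    cv2.imwrite(f'pics/{n}3.png',cv2.resize(c,None,fx=4,fy=4,interpolation=cv2.INTER_CUBIC))
E
```

```text
time: 8.18
eef_pos: [0.3747, -0.008, 0.3287]
orientation: [0.0, 0.07, 0.998, 0.0]
force: [0.1, 0.2, -4.8]
opening: 0.0198
grasp_force: 30.0
turn [ 0.0002 -0.     -0.0012] shift mm [-0.3  0.  -1.3] F [ 0.06  0.23 -4.76] t 8.175
top tray 86 ((342.9796447753906, 22.723400115966797), (53.650001525878906, 30.484235763549805), 41.59614944458008) [0.37315938 0.04078072 0.23118491] [ 0.33303764 -0.00648378  0.20146165]
side tray 1183 ((376.1337585449219, -7.889255523681641), (97.30963134765625, 84.00541687011719), 82.0389633178711) [0.419841   0.0448347  0.23983742] [ 0.3300164  -0.0605277   0.20154449]
-20 6 [ -0.6 303.  310.7 317.7]
-16 25 [ -1.5 285.3 306.  315.9]
-12 25 [ -1.4 285.5 298.1 316.3]
-8 9 [-2.000e-01  2.835e+02  2.882e+02  2.925e+02]
-4 8 [ -0.6 281.5 284.8 287.3]
0 8 [  0.7 280.2 284.2 286.5]
4 8 [ -1.3 278.2 282.8 285.9]
8 10 [ -0.9 278.4 284.  289.5]
12 10 [ -0.9 281.9 288.4 293.8]
16 12 [ -1.3 286.1 292.2 297.4]
20 10 [ -1.1 289.  296.  300.7]
24 9 [ -0.5 294.4 299.1 301.9]
28 10 [ -1.2 291.8 297.7 301.9]
32 10 [-1.000e-01  2.888e+02  2.941e+02  2.977e+02]
36 9 [ -0.7 285.  290.8 295.3]
40 10 [ -1.1 281.  287.4 290.5]
```

View pics/side3.png

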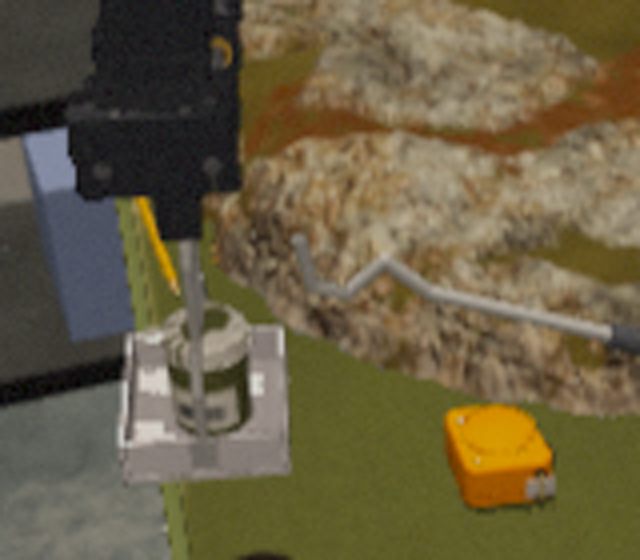

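The hook is empty. Its tip is at (300,240) and its valley at (330,290), and the caddy is upright with its eye plane facing the hook. I'll slide the eye over the tip.

```bash
python3 -m inch '[[[0,0,0],[-5,0,-1],0],[[0,0,0],[-9,0,0],0],[[0,0,0],[-9,0,0],0],[[0,0,0],[-9,0,0],0],[[0,0,0],[-8,0,0],0],[[0,0,0],[-7,0,0],0],[[0,0,0],[-7,0,0],0],[[0,0,0],[-6,0,0],0],[[0,0,0],[-6,0,0],0],[[0,0,0],[-3,0,0],0]]'
python3 - <<'E'
from h import *
delta([.445,-.0182,.330],82.0)
F=[]
for i in range(4):
    p=cams.capture('side');F.append(bot.state()['force'])
print(np.round(F,2).tolist())
cv2.imwrite('pics/side4.png',cv2.resize(p['color'][120:260,170:330],None,fx=4,fy=4,interpolation=cv2.INTER_CUBIC))
E
```

```text
time: 9.52
eef_pos: [0.4433, -0.0176, 0.3297]
orientation: [-0.0, 0.07, 0.998, 0.0]
force: [-0.7, 0.2, -5.0]
opening: 0.0197
grasp_force: 30.0
turn [-0.     -0.0001 -0.0002] shift mm [-1.8 -0.4 -0.3] F [-0.66  0.2  -4.96] t 9.525
[[-0.06, -0.47, -4.87], [-0.2, 0.04, -4.89], [0.75, -0.3, -4.76], [-0.52, 0.41, -5.03]]
```

View pics/side4.png

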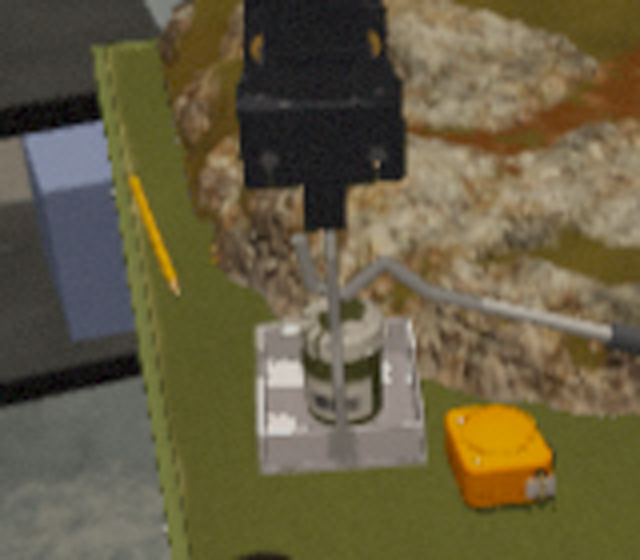

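Threaded: the tip (300,240) shows on the left of the eye and the valley is behind it. Lowering towards contact.

```bash
python3 -m inch '[[[0,0,0],[-1,0,3],0],[[0,0,0],[-0.8,0,5],0],[[0,0,0],[0,0,5],0],[[0,0,0],[0,0,5],0],[[0,0,0],[0,0,5],0],[[0,0,0],[0,0,4],0],[[0,0,0],[0,0,2],0],[[0,0,0],[0,0,2],0],[[0,0,0],[0,0,2],0],[[0,0,0],[0,0,2],0]]'
python3 - <<'E'
from h import *
F=[]
for i in range(4):
    p=cams.capture('side');F.append(bot.state()['force'])
print(np.round(F,2).tolist())
E
```

```text
time: 10.98
eef_pos: [0.4448, -0.0178, 0.2947]
orientation: [0.0, 0.07, 0.998, -0.0]
force: [-0.1, -0.8, -4.5]
opening: 0.0196
grasp_force: 30.0
[[0.85, -0.27, -6.15], [0.32, -0.13, -4.3], [-0.16, 0.28, -3.58], [-1.02, -0.15, -4.16]]
```

```bash
python3 -m inch '[[[0,0,0],[0.3,0,2],0],[[0,0,0],[0.6,0,2],0],[[0,0,0],[0.6,0,2],0],[[0,0,0],[0.6,0,2],0],[[0,0,0],[0.6,0,2],0],[[0,0,0],[0.6,0,2],0],[[0,0,0],[0.6,0,2],0],[[0,0,0],[0.6,0,2],0],[[0,0,0],[0.5,0,2],0],[[0,0,0],[0,0,0],0]]'
python3 - <<'E'
from h import *
F=[]
for i in range(6):
    p=cams.capture('side');F.append(bot.state()['force'])
print(np.round(F,2).tolist(),np.mean(F,0))
P=cloud(p);q=box(P,[.36,-.15,.18],[.72,.08,.36])
for a in np.arange(.39,.63,.015):
    m=q[(q[:,0]>=a)&(q[:,0]<a+.015)&(abs(q[:,1]+.0395+(q[:,0]-.605)*.139)<.008)]
    if len(m):print(round(a,3),len(m),np.round(np.median(m,0),3),m[:,2].min(),m[:,2].max())
E
```

```text
time: 12.42
eef_pos: [0.4398, -0.0171, 0.2766]
orientation: [0.0, 0.07, 0.998, 0.0]
force: [1.7, -1.4, -1.8]
opening: 0.0196
grasp_force: 30.0
[[2.54, -0.37, -3.09], [1.85, -1.05, -3.51], [1.69, -0.45, -2.82], [0.92, 0.27, -2.49], [0.95, -0.58, -2.82], [1.73, -0.83, -2.2]] [ 1.6142744  -0.50072761 -2.82088345]
0.405 13 [ 0.417 -0.015  0.211] 0.20799988665492497 0.35816255417408355
0.42 56 [ 0.426 -0.017  0.214] 0.18192013367086346 0.2854275810345403
0.435 23 [ 0.446 -0.02   0.215] 0.2121390705060766 0.2659456255340692
0.45 78 [ 0.458 -0.021  0.217] 0.18239998551975867 0.35818039001659174
0.465 37 [ 0.472 -0.023  0.278] 0.20293892986525575 0.3594093767196993
0.48 31 [ 0.488 -0.024  0.269] 0.2620375053573797 0.2759397444331205
0.495 29 [ 0.502 -0.026  0.264] 0.2589638401271225 0.2683996440189883
0.51 27 [ 0.517 -0.027  0.26 ] 0.2541943963445369 0.2636211431363672
0.525 30 [ 0.532 -0.03   0.256] 0.2500149173766648 0.2594481367185154
0.54 28 [ 0.547 -0.032  0.252] 0.2462235533869821 0.2555298310627887
0.555 27 [ 0.562 -0.033  0.247] 0.24063053162887116 0.2523351158185777
0.57 28 [ 0.578 -0.036  0.243] 0.23569622809601998 0.2471608013117984
0.585 53 [ 0.591 -0.039  0.241] 0.23228543915567113 0.24593915980547787
0.6 50 [ 0.607 -0.042  0.237] 0.22777597992254917 0.24272869348192372
0.615 57 [ 0.62  -0.042  0.233] 0.18165419564460017 0.24149999938448619
```

```bash
python3 -m inch '[[[0,0,0],[0,0,2],0],[[0,0,0],[0,0,2],0],[[0,0,0],[0,0,2],0],[[0,0,0],[0,0,2],0],[[0,0,0],[0.3,0,2],0],[[0,0,0],[0.4,0,2],0],[[0,0,0],[0.4,0,2],0],[[0,0,0],[0.4,0,2],0],[[0,0,0],[0.4,0,2],0],[[0,0,0],[0,0,0],0]]'
cat >> h.py <<'E'
def meas(n=8):
    F=[];p0=bot.state()['eef_pos']
    for i in range(n):
        p=cams.capture('side');F.append(bot.state()['force'])
    F=np.array(F);print('F',F.mean(0).round(2),'sd',F.std(0).round(2),np.round(F[:,2],1).tolist())
    P=cloud(p);q=box(P,[.48,-.15,.15],[.585,.08,.3]);q=q[abs(q[:,1]+.0395+(q[:,0]-.605)*.139)<.008]
    k=np.polyfit(q[:,0],q[:,2],1)[0];th=np.arctan(-k/1.0097)
    print('pos',p0,'boom slope',th,'-> joint',.36-th)
    t=box(P,[.36,-.1,.1],[.5,.1,p0[2]-.09]);print('tray',cv2.minAreaRect((t[:,:2]*1000).astype(np.float32)))
    return p
E
python3 -c "
from h import *
meas()"
```

```text
time: 13.98
eef_pos: [0.4381, -0.0168, 0.2587]
orientation: [0.0, 0.07, 0.998, 0.0]
force: [0.4, 0.4, -1.7]
opening: 0.0198
grasp_force: 30.0
F [ 0.32  0.36 -1.11] sd [0.4  0.55 0.37] [-1.4, -1.0, -1.2, -1.5, -0.9, -0.6, -0.7, -1.6]
pos [ 0.43805931 -0.01679922  0.25866018] boom slope 0.13817051822459475 -> joint 0.22182948177540524
tray ((439.551513671875, -16.64478302001953), (97.58794403076172, 84.11199951171875), 81.77560424804688)
```

```bash
python3 -m inch '[[[0,0,0],[0.2,0,1.5],0],[[0,0,0],[0.3,0,1.5],0],[[0,0,0],[0.2,0,1.5],0],[[0,0,0],[0.2,0,1.5],0],[[0,0,0],[0.1,0,1],0],[[0,0,0],[0,0,0],0],[[0,0,0],[0,0,0],0]]'
python3 -c "
from h import *
meas(30)"
```

```text
time: 15.25
eef_pos: [0.4371, -0.0167, 0.2518]
orientation: [0.0, 0.07, 0.998, -0.0]
force: [1.3, 0.3, -0.3]
opening: 0.0194
grasp_force: 30.0
F [ 2.74 -0.13 -1.06] sd [0.63 0.45 0.45] [-0.9, -1.0, -0.9, -1.2, -0.8, -1.1, -1.3, -1.2, -1.5, -1.3, -1.3, -1.5, -1.3, -0.5, -1.4, -0.5, -1.0, -0.7, -1.1, -1.2, -0.6, -2.0, -0.5, -1.2, -1.3, -1.9, -0.6, -0.1, -0.0, -1.5]
pos [ 0.43707608 -0.01669192  0.2518042 ] boom slope 0.12020350067107535 -> joint 0.23979649932892463
tray ((438.7467346191406, -16.363353729248047), (98.1373062133789, 83.9239501953125), 82.04247283935547)
```

```bash
python3 -m inch '[[[0,0,0],[-0.5,0,0],0],[[0,0,0],[-0.5,0,0],0],[[0,0,0],[0,0,0],0],[[0,0,0],[0,0,0],0]]'
python3 - <<'E'
from h import *
p=meas(16)
cv2.imwrite('pics/side5.png',cv2.resize(p['color'][120:260,170:330],None,fx=5,fy=4,interpolation=cv2.INTER_CUBIC))
E
```

```text
time: 17.25
eef_pos: [0.4374, -0.0167, 0.2514]
orientation: [-0.001, 0.07, 0.998, 0.0]
force: [-1.8, 0.4, -0.8]
opening: 0.0198
grasp_force: 30.0
F [-3.    0.43 -0.39] sd [0.64 0.59 0.66] [-0.9, -1.5, -0.3, -0.2, 0.1, -0.9, -0.7, 1.0, -0.2, -1.0, 1.0, -0.4, -0.5, -1.1, -0.1, -0.5]
pos [ 0.43739509 -0.01665363  0.25141206] boom slope 0.09722252243578515 -> joint 0.2627774775642148
tray ((438.95855712890625, -16.733970642089844), (99.36890411376953, 84.03053283691406), 82.1883316040039)
```

View pics/side5.png

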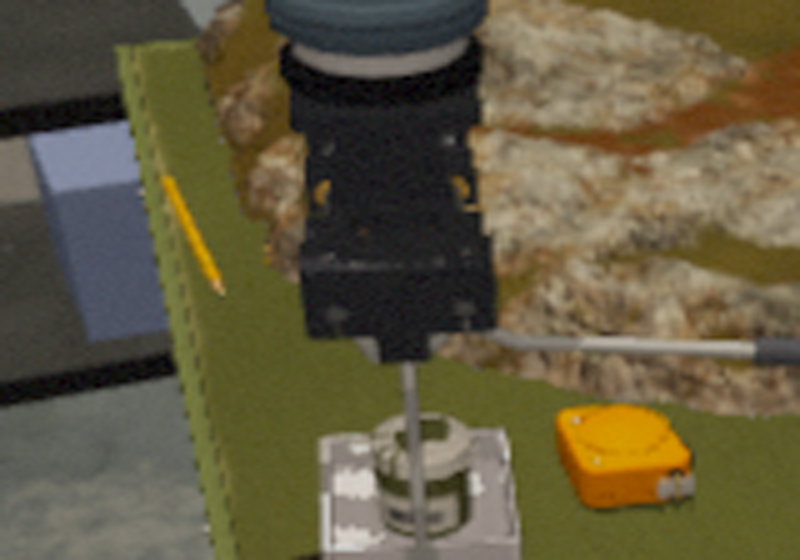

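```bash
python3 -m inch '[[[0,0,0],[0.3,0,1.5],0],[[0,0,0],[0.2,0,1.5],0],[[0,0,0],[0.2,0,1.5],0],[[0,0,0],[0.1,0,1.5],0],[[0,0,0],[0,0,1],0],[[0,0,0],[0,0,0],0],[[0,0,0],[0,0,0],0]]'
python3 -c "
from h import *
meas(24)"
```

```text
time: 18.92
eef_pos: [0.4372, -0.0167, 0.2448]
orientation: [-0.0, 0.07, 0.998, -0.0]
force: [-3.8, -0.4, -0.1]
opening: 0.0197
grasp_force: 30.0
F [-3.46  0.46  0.17] sd [0.72 0.52 0.47] [0.0, 0.2, -0.0, 0.7, 0.2, 0.4, -0.1, -0.1, -0.1, 0.7, 1.0, 0.1, -1.1, -0.1, 0.5, 0.5, -0.3, 0.3, 0.6, 0.8, 0.1, 0.5, -0.1, -0.7]
pos [ 0.43716991 -0.01666577  0.24475704] boom slope 0.11406391926205565 -> joint 0.24593608073794432
tray ((438.4836730957031, -16.548019409179688), (97.90799713134766, 84.09707641601562), 81.81275939941406)
```

```bash
python3 -m inch '[[[0,0,0],[0.3,0,0],0],[[0,0,0],[0.2,0,0],0],[[0,0,0],[0,0,0],0],[[0,0,0],[0,0,0],0]]'
python3 -c "
from h import *
meas(24)"
```

```text
time: 20.62
eef_pos: [0.437, -0.0167, 0.2449]
orientation: [0.0, 0.07, 0.998, -0.0]
force: [0.4, 0.4, 0.5]
opening: 0.0196
grasp_force: 30.0
F [ 1.3   0.05 -0.22] sd [0.7  0.65 0.54] [-0.9, -0.2, 0.0, 0.8, -0.2, 0.1, -0.5, 0.8, -0.7, -0.3, -0.1, -1.1, -0.9, 0.5, -0.5, -0.6, -0.6, -0.5, 0.2, 0.6, -0.5, -0.4, -0.8, 0.4]
pos [ 0.43698444 -0.01665606  0.24487666] boom slope 0.11676893525817322 -> joint 0.24323106474182676
tray ((438.4356994628906, -16.303791046142578), (97.47294616699219, 83.88748931884766), 82.15306091308594)
```

```bash
python3 -m inch '[[[0,0,0],[-0.15,0,0],0],[[0,0,0],[0,0,0],0],[[0,0,0],[0,0,0],0],[[0,0,0],[0,0,0],0]]' 10
python3 -c "
from h import *
meas(20)"
```

```text
time: 22.32
eef_pos: [0.4367, -0.0166, 0.2447]
orientation: [-0.0, 0.07, 0.998, 0.0]
force: [-0.2, 0.7, 0.9]
opening: 0.0199
grasp_force: 10.0
F [ 0.2   0.39 -0.36] sd [0.42 0.48 0.46] [-0.9, 0.3, 0.1, -0.3, -0.8, 0.5, -0.2, -0.8, -0.2, -0.2, -1.1, -0.8, -0.0, 0.1, -0.6, 0.1, -0.7, -1.0, -0.4, -0.0]
pos [ 0.43671456 -0.01660193  0.24466886] boom slope 0.11162243771512997 -> joint 0.24837756228487
tray ((438.3798522949219, -16.507652282714844), (99.41476440429688, 83.88799285888672), 82.44591522216797)
```

```bash
python3 -m inch '[[[0,0,0],[0.1,0,1],0],[[0,0,0],[0,0,1],0],[[0,0,0],[0,0,0],0],[[0,0,0],[0,0,0],0]]' 5
python3 -c "
from h import *
meas(20)"
```

```text
time: 23.82
eef_pos: [0.4367, -0.0166, 0.2427]
orientation: [-0.0, 0.07, 0.998, 0.0]
force: [-1.0, 0.7, -0.7]
opening: 0.02
grasp_force: 5.0
F [-0.57  0.35 -0.02] sd [0.59 0.43 0.43] [0.6, 0.4, 0.8, 0.4, -0.0, -0.3, 0.2, 0.1, -0.6, -0.1, -0.5, 0.2, -0.5, -0.2, -0.3, -0.4, 0.2, -0.1, -0.8, 0.6]
pos [ 0.43666106 -0.01661229  0.24268462] boom slope 0.08627065708920569 -> joint 0.2737293429107943
tray ((438.2891845703125, -17.114269256591797), (97.41175842285156, 83.95333099365234), 82.05936431884766)
```

The wrist force is near zero, so the arm carries the weight. Releasing gently.

```bash
python3 -m inch '[[[0,0,0],[0,0,0],0.24],[[0,0,0],[0,0,0],0.26],[[0,0,0],[0,0,0],0.3],[[0,0,0],[0,0,0],0.35],[[0,0,0],[0,0,0],0.42],[[0,0,0],[0,0,0],0.5],[[0,0,0],[0,0,0],0.6],[[0,0,0],[0,0,0],0.7],[[0,0,0],[0,0,0],0.7],[[0,0,0],[0,0,0],0.7]]'
python3 - <<'E'
from h import *
p=meas(6)
cv2.imwrite('pics/side6.png',cv2.resize(p['color'][120:260,170:330],None,fx=5,fy=4,interpolation=cv2.INTER_CUBIC))
E
```

```text
time: 26.08
eef_pos: [0.4367, -0.0166, 0.2427]
orientation: [-0.0, 0.07, 0.998, 0.0]
force: [-1.0, 1.1, 0.2]
opening: 0.0618
grasp_force: 0.0
F [ 0.11  0.11 -0.26] sd [0.28 0.57 0.29] [-0.1, 0.1, -0.1, -0.7, -0.6, -0.2]
pos [ 0.43668274 -0.01660261  0.24268722] boom slope 0.08535996185817993 -> joint 0.27464003814182003
tray ((440.1402587890625, -16.702465057373047), (98.00106048583984, 83.78617858886719), 81.53330993652344)
```

View pics/side6.png

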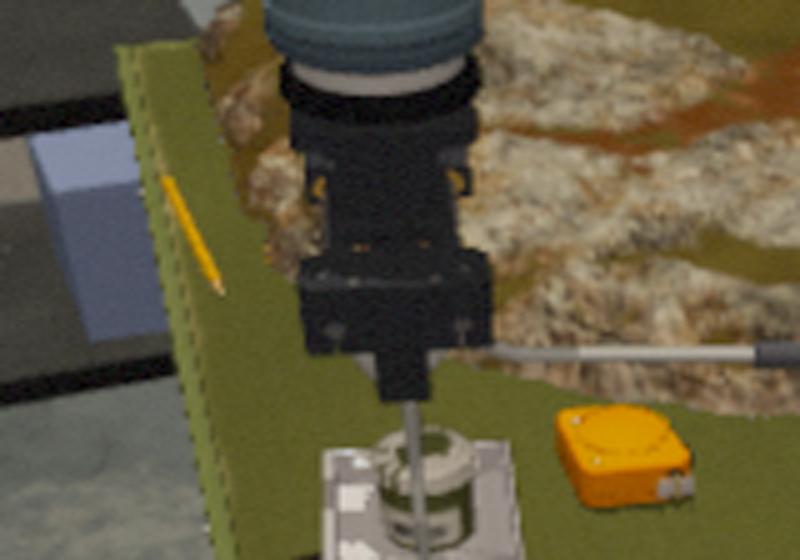

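The caddy hangs still with the fingers open: tray at (420,500), boom near level at (640,352). Retracting upward.

```bash
python3 -m inch '[[[0,0,0],[0,0,-3],0.7],[[0,0,0],[0,0,-10],0.7],[[0,0,0],[0,0,-20],0.7],[[0,0,0],[0,0,-30],0.7],[[0,0,0],[0,0,-30],0.7],[[0,0,0],[0,0,-20],0.7],[[0,0,0],[0,0,-5],0.7],[[0,0,0],[0,0,0],0.7]]'
python3 - <<'E'
from h import *
p=meas(6)
cv2.imwrite('pics/side7.png',cv2.resize(p['color'][120:260,170:330],None,fx=5,fy=4,interpolation=cv2.INTER_CUBIC))
E
```

```text
time: 27.38
eef_pos: [0.4367, -0.0166, 0.3607]
orientation: [0.0, 0.07, 0.998, -0.0]
force: [-0.0, -0.2, 0.1]
opening: 0.0618
grasp_force: 0.0
F [-0.18  0.2  -0.26] sd [0.27 0.27 0.64] [-0.6, -0.1, 0.8, 0.2, -1.0, -0.9]
pos [ 0.4366956  -0.01658859  0.36068894] boom slope 0.08948378688094133 -> joint 0.27051621311905866
tray ((449.44390869140625, -17.177898406982422), (99.91072845458984, 102.44998168945312), 81.62042236328125)
```

View pics/side7.png

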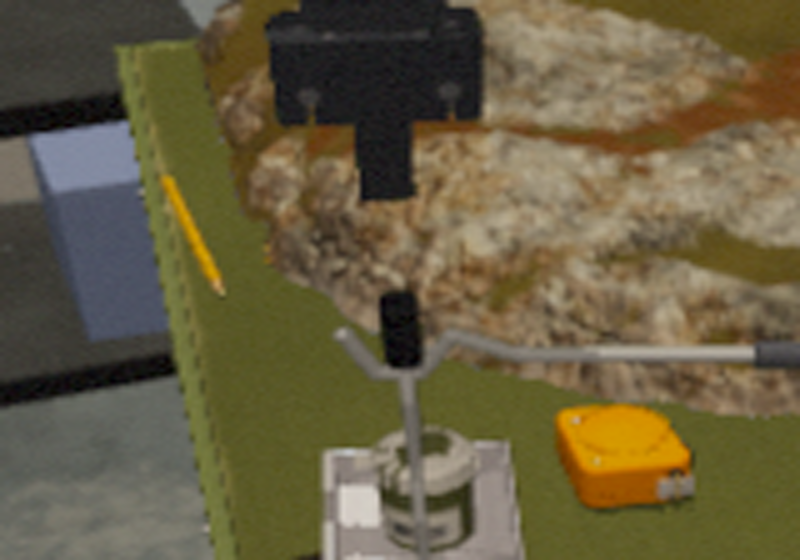

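The caddy hangs upright with its eye in the valley (400,370), and the gripper is well clear above. Handing in.

```bash
python3 -c "
from plant import ticket
print(ticket.sign_off())"
```

```text
the job is handed in; nothing more can be done
None
```

The caddy hangs upright and still in the hook, with the arm sunk to about 0.27 rad and the gripper clear. I handed the job in at about 28 s; the sign-off returned no verdict.

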